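# Neck rail to leaning inspection rest

### The arm

A 6-joint arm with a two-finger parallel gripper is mounted at the origin on the work surface. World frame = base frame: x ahead of the robot, y to its left, z up, the work surface at z = 0. Lengths are in m, angles in degrees, forces in N, time in s.
With the tool pointing down it reaches from about 0.4 to 0.825 m from the base axis. Payload 7 kg.
Tool frame: the origin (TCP) lies at the very end of the fingers, on their centre line; the grasp point (between the pads) lies 19 mm behind it; x points along the fingers, y is the direction in which the jaws open and shut, and the axes are right-handed (so a half turn about x gives the same grasp; the last joint's range is limited). The gripper opens to 88 mm and grips with 3 to 60 N. Pads are 19 mm wide; open, the fingers measure 130 mm over their backs; the gripper's body (78 mm by 193 mm) begins 47 mm behind the grasp point.
Start: joints at [84.345, 20.546, 0.682, 0, -70.136, -16.507], TCP at [0.255, 0.625, 0.227] pointing down, gripper open.
Joint ranges: [-176.03, 176.03], [-82.01, 121.73], [-58.28, 71.71], [-173.87, 95.51], [-174.79, -0.11], [-173.66, 173.66]. Speed limits (degrees/s): [136.94, 136.94, 172.46, 180, 180, 180].

### API

Orientations are given as [roll, pitch, yaw] about the fixed x, y, z axes, in that order (R = Rz(yaw) Ry(pitch) Rx(roll)).
In Python, from plant import * gives the robot as it stands. The module is installed in compiled form; this text tells all that it offers.
- The arm moves only by the shell command python3 -m creep 'ROWS' [FORCE]. ROWS is a JSON object of lists of equal length, an entry for each row: "jaw": the closure, from -1 (fully open) to 1 (shut); "translation": the shift along the tool's x, y, z in m, a list of three; "roll": the turn about the tool's x in rad. A call has exactly 10 rows; each row shifts and turns the commanded pose from where the row before left it, along the tool's axes as they then stand; what a row does not reach is not made up. A row lasts 1/10 s, in which the tool goes at most 50 mm and 8.59 degrees, less where a joint would pass 70% of its speed; a pose out of reach is approached as far as the arm can. A call with a gripper value outside its range is refused whole. The fingers move at their own pace and stop on an object; FORCE is the grip in N (left out, the last holds). Time passes only in rows, so rows that do not move let the fingers close, or fill a call up. It gives the time, the measured TCP pose, the force and the opening at its end, in the units of the state.
- get_state(): the state, without advancing time (a new reading comes with each control period).
- capture(name): name is "side" or "top"; returns a dict with "image" (420x560x3 uint8, red, green, blue), "fovy" (degrees; the focal length in pixels is half the picture's height over the tangent of half this angle, whatever the lens; pixels are square), "cx", "cy" (the principal point, pixels), "pose" (4x4, takes a point from camera to world coordinates). Camera axes: x right, y up, looking along -z (the intrinsics and any distortion apply to the point x, -y, -z); pixel columns grow to the right and rows downward; lengths in m; the calibration is good to about 2 mm. A picture is of the moment at which its call begins. There is no depth.
- close_job(): hands the job in, once; it reports no verdict.
The state is a dict: "time_s": time; "joints": joint angles; "qd": joint speeds; "joint_torque": joint torques, N m; "tcp_pos": TCP position; "eef_rot": TCP orientation; "contact_force": force on the tool from outside, world axes, zero at the start; "moment": the same for the moment, N m; "gripper_width": finger opening in m.
Only numpy, scipy, OpenCV 4.12 (cv2) and the standard library are available. Lean on these libraries where they do the work, as an engineer would, in place of code of your own. Each camera call takes 0.05 s, during which the arm holds its last target.

### The job

Take the front bottle (the one nearest the upturned end stops) off the neck rail by lifting it over the end stops, and lay it in the leaning V-shaped inspection rest, stopper up, with its base against the foot ledge. Let it down gently and only let go once you feel it standing on the ledge: it must not drop or slide down by itself, nor be pressed hard. Leave the other bottles where they are.

Things in the scene. Friction and masses are not known exactly. Their poses are not given: they have to be found in the camera images.
- sample_bottle: Amber bottle to move; hangs upright by its collar, nearest the rail's open end. Origin: centre of its underside; z up its axis. 200 mm tall. Body dia. 66 mm to z=100; shoulder to z=117; neck dia. 26 mm; collar dia. 44 mm, z=155 to 160; black stopper dia. 34 mm, z=163 to 200 (grip here). 0.35 to 0.6 kg.
- neck_rail: Fixed steel neck rail. Origin: on the table below the middle of its open end; x runs along the rail to its column, z up. Two bars 12 mm wide, 32 mm apart, run from x=0 to 275 mm, top z=190, underside z=178. The bottles hang on them by the collar, neck between the bars, undersides 35 mm over the table. The column is 225 mm high; nothing is above the bars.
- rail_mouth (a point): Middle of the rail's open end at bar-top height (z=190 mm). Here (rail x=0 to 8 mm) each bar has an upturned stop 10 mm high. To leave, the bottle must be raised 11 to 22 mm (much higher, its shoulder meets the bars from below) and drawn out level towards the rail's -x, until its axis is 60 mm or more outside.
- trough: Fixed aluminium V trough, leaning 35 degrees from vertical. Origin: low end of the line where a lying bottle's axis comes to be; z points up that line (stopper end), x square out of the open side of the V, y level across. Its two smooth plates, 45 degrees either side of x, run from z=0 to 175 mm; their edges reach x=-8, y=+-42 mm. Too steep to hold a bottle by friction.
- ledge_low (a point): Lowest place of the foot ledge, on the trough's line (trough z=18 mm). The ledge, 40 mm wide, square to the line, from x=-25 to +16 mm of the trough, has a sprung rubber pad (gives 1 mm per 2.5 N, 8 mm at most) on which the bottle's base must rest. It is clamped with the pad's face anywhere from here to 70 mm further up the line. Its real place is not reported: find it by touch or sight.
- rear_bottle: Another bottle of the same kind, hanging in the same rail, 100 mm or more behind the front one. To be left alone. Origin: centre of its underside.
- standing_bottle0: A bottle of the same kind standing on the table. To be left alone. Origin: centre of its underside.
- standing_bottle1: A bottle of the same kind standing on the table. To be left alone. Origin: centre of its underside.
- standing_bottle2: A bottle of the same kind standing on the table. To be left alone. Origin: centre of its underside.
Things that resemble listed ones, but are neither listed nor needed, are in the scene too. Leave any purple look-alike of the part that bears trough alone.

How it is judged:
By the outcome, as a careful person would: the job done as asked, in the order asked, and still so for the second after the job is handed in, with the robot touching nothing.
It also fails if it takes over 48 s, if anything falls off the work surface, if the arm or the gripper's body presses on something with over 40 N, if the wrist force passes 120 N, or if a joint passes its speed limit or range.

## Working session

There is one attempt and no reset: what is moved stays moved. The work goes in short steps, Python scripts to look and compute and a shell command to move; the robot and the scene stay as the last step left them, time stands still between calls to the robot, and variables do not carry over. Pictures are saved under pics/ and viewed, and the job is handed in when it is done.

```bash
mkdir -p pics; ls; python3 - <<'E'
from plant import *
import cv2, numpy as np
print(get_state())
for n in("side","top"):
    c=capture(n)
    print(n,{k:(v.tolist() if hasattr(v,'tolist') else v) for k,v in c.items() if k!='image'})
    np.save(f'{n}0.npy',c,allow_pickle=True)
    cv2.imwrite(f'pics/{n}0.png',c['image'][:,:,::-1])
E
```

```text
pics
{'time_s': 0.0, 'joints': array([ 8.43439978e+01,  2.05925684e+01,  6.32811040e-01, -2.27429024e-02,
       -7.01345644e+01, -1.65081060e+01]), 'qd': array([-0.01181367,  0.01297059,  0.05265148,  0.07499933,  0.00292152,
        0.03262369]), 'joint_torque': array([ 5.64721831e-04, -5.82716238e+01,  2.93055475e+01,  6.99728832e+00,
        6.95289214e-03, -1.73808612e-04]), 'tcp_pos': array([0.25446162, 0.62466185, 0.22559433]), 'eef_rot': array([  93.73866608,   89.90328478, -108.43318811]), 'contact_force': array([-0.51488091,  0.08530808,  0.36766064]), 'moment': array([-0.0202656 , -0.0173347 ,  0.00979256]), 'gripper_width': 0.0878110188087079}
side {'fovy': 52.781578932458615, 'cx': 276.96355489964924, 'cy': 211.58258706893258, 'pose': [[-0.9843480355536166, -0.12792767076508482, 0.12121656633627259, 0.6340770562832919], [0.17571302473907927, -0.6594882365536391, 0.7308900045727915, 0.8484153623744377], [-0.013560156296283783, 0.740749469726433, 0.6716445081002516, 0.8620571014585384], [0.0, 0.0, 0.0, 1.0]]}
top {'fovy': 55.311339241716176, 'cx': 280.22319914413873, 'cy': 208.86175266236722, 'pose': [[0.004738297599039617, 0.9851041042265416, -0.17189372406195227, 0.33024786363498115], [-0.99965860615052, 0.009083091429856785, 0.024498338704423854, 0.041332021526045495], [0.025694740416333114, 0.17171896018232966, 0.9848108341345749, 1.1468834259376584], [0.0, 0.0, 0.0, 1.0]]}
```

View pics/side0.png

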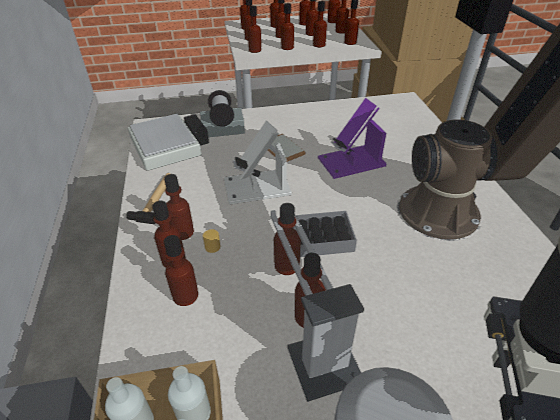

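View pics/top0.png

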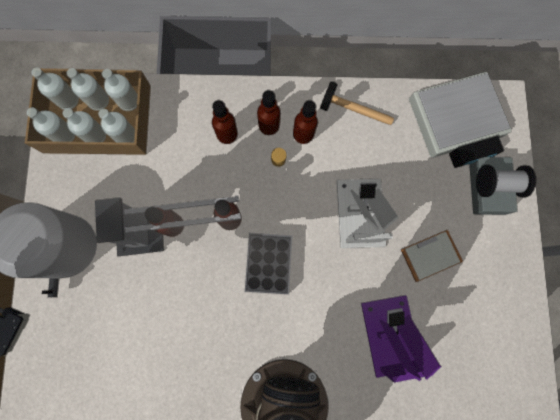

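```bash
python3 - <<'E'
import cv2
t=cv2.imread('pics/top0.png'); s=cv2.imread('pics/side0.png')
cv2.imwrite('pics/t_rail.png',cv2.resize(t[170:270,90:260],None,fx=4.7,fy=4.7,interpolation=cv2.INTER_CUBIC))
cv2.imwrite('pics/t_tr.png',cv2.resize(t[165:260,320:420],None,fx=6,fy=6,interpolation=cv2.INTER_CUBIC))
cv2.imwrite('pics/s_rail.png',cv2.resize(s[190:340,250:380],None,fx=4,fy=4,interpolation=cv2.INTER_CUBIC))
cv2.imwrite('pics/s_tr.png',cv2.resize(s[110:210,215:305],None,fx=6,fy=6,interpolation=cv2.INTER_CUBIC))
E
```

```text
(no output)
```

View pics/t_rail.png

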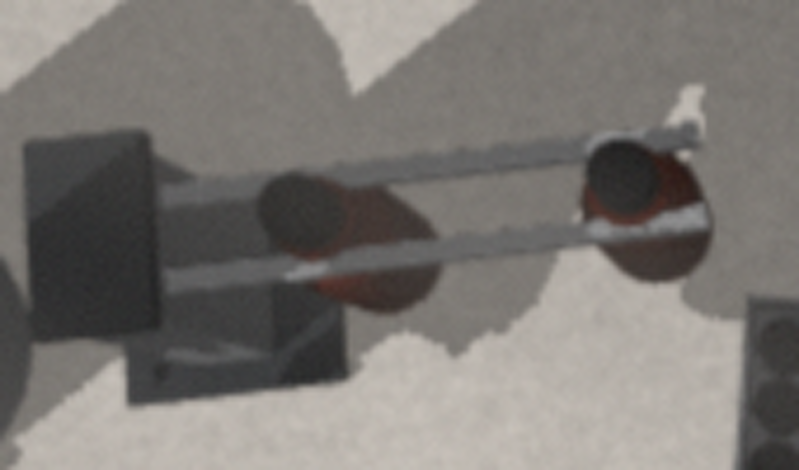

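View pics/t_tr.png

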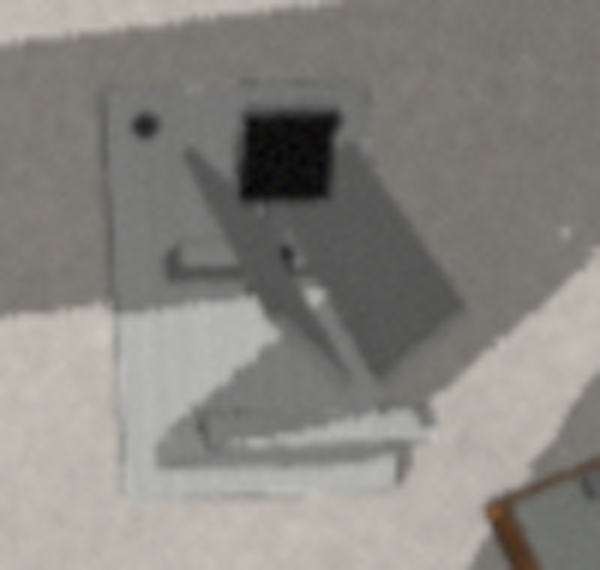

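View pics/s_rail.png

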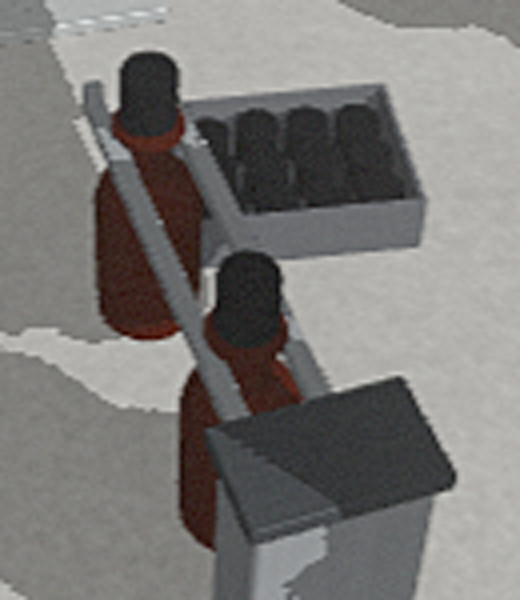

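View pics/s_tr.png

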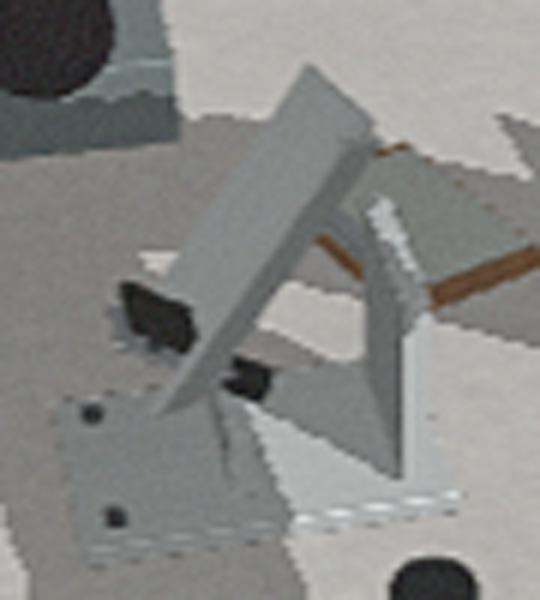

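```bash
cat > h.py <<'E'
import numpy as np, cv2
def load(n): return np.load(f'{n}.npy',allow_pickle=True).item()
def ray(c,uv):
    f=210/np.tan(np.radians(c['fovy']/2)); P=np.array(c['pose'])
    d=np.array([(uv[0]-c['cx'])/f,-(uv[1]-c['cy'])/f,-1.0])
    d=P[:3,:3]@d; return P[:3,3],d/np.linalg.norm(d)
def onz(c,uv,z):
    o,d=ray(c,uv); return o+d*(z-o[2])/d[2]
def tri(c1,u1,c2,u2):
    o1,d1=ray(c1,u1);o2,d2=ray(c2,u2)
    A=np.c_[d1,-d2]; s=np.linalg.lstsq(A,o2-o1,rcond=None)[0]
    p=o1+s[0]*d1;q=o2+s[1]*d2
    return (p+q)/2,np.linalg.norm(p-q)
def proj(c,p):
    f=210/np.tan(np.radians(c['fovy']/2)); P=np.array(c['pose'])
    v=P[:3,:3].T@(np.array(p)-P[:3,3]); return np.array([c['cx']+f*v[0]/-v[2],c['cy']-f*v[1]/-v[2]])
E
python3 - <<'E'
from h import *
T=load('top0');S=load('side0')
def blob(c,box,thr):
    u0,v0,u1,v1=box; im=c['image'][v0:v1,u0:u1].astype(int)
    m=((im.max(2)<thr)&((im.max(2)-im.min(2))<22)).astype(np.uint8)
    n,l,st,ce=cv2.connectedComponentsWithStats(m)
    for i in range(1,n):
        if st[i,4]>30: print('  ',st[i],ce[i]+[u0,v0])
    return
for thr in(45,60): blob(T,(212,192,238,222),thr); blob(S,(270,195,305,225),thr)
for thr in(45,60): 
  print('rear');blob(T,(140,200,170,226),thr); blob(S,(295,245,330,280),thr)
E
```

```text
[ 4  9 15 12 92] [223.94565217 205.25      ]
   [10  9 14 20 97] [285.21649485 213.10309278]
   [  3   8  18  16 201] [222.85572139 207.14427861]
   [ 10   8  14  21 268] [286.54477612 213.40298507]
rear
   [  8   8  17  24 332] [311.44879518 264.65662651]
rear
   [  5   8  18  16 221] [153.2081448 215.2760181]
   [  8   8  17  24 358] [311.39385475 264.79888268]
```

```bash
python3 - <<'E'
from h import *
T=load('top0');S=load('side0')
a=onz(T,(222.86,207.14),.2165);b=onz(S,(287,213.5),.2165);print('front',a,b,tri(T,(222.86,207.14),S,(287,213.5)))
print('rear',onz(T,(153.2,215.3),.2165),onz(S,(311.4,264.7),.2165))
print('stop+x',onz(T,(238.9,198.7),.2),onz(S,(273.2,211.2),.2)); print('stop-x',onz(T,(240.6,215.7),.2))
def up(c,box,f,n):
    u0,v0,u1,v1=box; im=c['image'][v0:v1,u0:u1,::-1]
    g=np.clip((im.astype(float)/255)**.6*255,0,255).astype(np.uint8)
    g=cv2.resize(g,None,fx=f,fy=f,interpolation=cv2.INTER_LANCZOS4)
    for u in range(u0,u1,10): cv2.putText(g,str(u),((u-u0)*f,10),0,.35,(0,0,255)); cv2.line(g,((u-u0)*f,12),((u-u0)*f,18),(0,0,255))
    for v in range(v0,v1,10): cv2.putText(g,str(v),(0,(v-v0)*f+4),0,.35,(0,0,255)); cv2.line(g,(24,(v-v0)*f),(30,(v-v0)*f),(0,0,255))
    cv2.imwrite(n,g)
up(T,(330,170,405,255),7,'pics/t2.png'); up(S,(220,112,300,212),6,'pics/s2.png')
E
```

```text
front [0.49550589 0.15307543 0.2165    ] [0.49644238 0.1565791  0.2165    ] (array([0.4959204 , 0.15345039, 0.21362247]), np.float64(0.00020017148030295894))
rear [0.47467196 0.31437507 0.2165    ] [0.47789288 0.31405883 0.2165    ]
stop+x [0.51939667 0.1172411  0.2       ] [0.52297475 0.12497935 0.2       ]
stop-x [0.47808752 0.11226783 0.2       ]
```

View pics/t2.png

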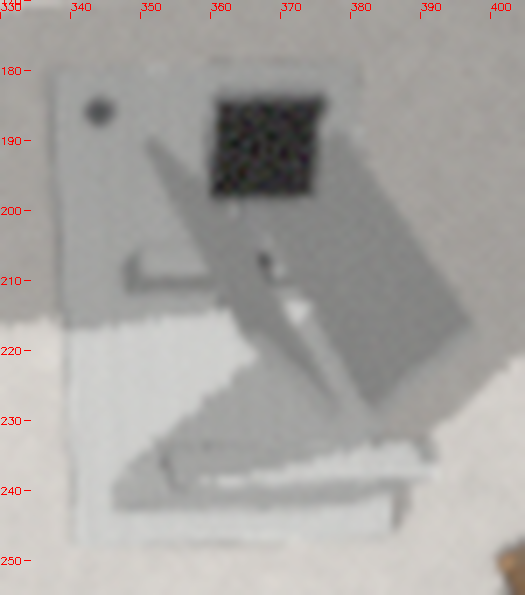

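View pics/s2.png

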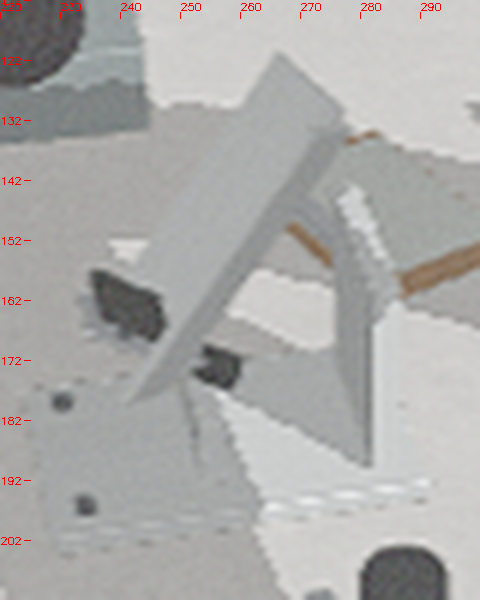

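```bash
python3 - <<'E'
from h import *
T=load('top0');S=load('side0')
tp={'-y hi out':(397,216),'-y hi in':(383,228),'+y hi':(378,228),'+y low out':(351,190),'-y low out':(378,189)}
sp={'a':(266,121),'b':(276.5,131),'c':(241,178.5)}
for k,u in tp.items():
    for j,v in sp.items():
        p,e=tri(T,u,S,v); print(k,j,p.round(3),round(e*1e3,1))
E
```

```text
-y hi out a [ 0.478 -0.259  0.214] 0.1
-y hi out b [ 0.465 -0.262  0.182] 38.0
-y hi out c [ 0.543 -0.357 -0.072] 39.3
-y hi in a [ 0.465 -0.226  0.227] 36.1
-y hi in b [ 0.452 -0.23   0.194] 0.0
-y hi in c [ 0.524 -0.308 -0.04 ] 84.7
+y hi a [ 0.466 -0.213  0.235] 39.1
+y hi b [ 0.453 -0.217  0.202] 3.5
+y hi c [ 0.523 -0.289 -0.026] 87.8
+y low out a [ 0.509 -0.13   0.295] 26.2
+y low out b [ 0.498 -0.128  0.271] 60.3
+y low out c [ 0.573 -0.181  0.071] 0.1
-y low out a [ 0.51  -0.194  0.263] 46.4
-y low out b [ 0.498 -0.192  0.238] 83.1
-y low out c [ 0.579 -0.269  0.01 ] 23.8
```

```bash
cat >> h.py <<'E'
def frame(p):
    th=p[3]; s,c=np.sin(np.radians(35)),np.cos(np.radians(35))
    h=np.array([np.cos(th),np.sin(th),0]);k=np.array([0,0,1.])
    z=h*s+k*c; x=-h*c+k*s; y=np.cross(z,x)
    return np.array(p[:3]),np.c_[x,y,z]
E
python3 - <<'E'
from h import *
from scipy.optimize import least_squares
T=load('top0');S=load('side0')
obs=[(T,'A',(397,216)),(T,'B',(383,228)),(T,'D',(378,189)),(T,'C',(351,190)),(S,'A',(266,121)),(S,'B',(276.5,131)),(S,'C',(241,178.5))]
def P(p):
    O,R=frame(p); w=p[4]/2**.5
    L={'A':(-.008,-.042,.175),'B':(-.008-w,-.042+w,.175),'D':(-.008,-.042,0),'C':(-.008,.042,0),'E':(-.008,.042,.175),'F':(-.008-w,.042-w,.175),'G':(-.008-w,.042-w,0)}
    return {k:O+R@np.array(v) for k,v in L.items()},O,R
f=lambda p:np.concatenate([proj(c,P(p)[0][k])-u for c,k,u in obs])
r=least_squares(f,[.55,-.2,.08,np.pi,.044])
print(r.x,np.degrees(r.x[3])); print(r.fun.reshape(-1,2).round(1))
pts,O,R=P(r.x)
for k,v in pts.items(): print(k,v.round(3),proj(T,v).round(1),proj(S,v).round(1))
for z in(.018,.088):
    for xx,yy in((-.025,-.02),(-.025,.02),(.016,.02),(.016,-.02)):
        q=O+R@np.array([xx,yy,z]);print('pad',z,xx,yy,proj(T,q).round(1),proj(S,q).round(1))
# base plate edges
for u in((338,180),(340,247)): print(onz(T,u,.008))
np.save('tr.npy',r.x)
E
```

```text
[ 0.58310724 -0.21759068  0.07466706  3.15685959  0.0440124 ] 180.87473106953595
[[ 0.7  0.7]
 [ 0.2  0.4]
 [ 1.3 -0.2]
 [-1.9 -1.1]
 [ 0.5 -0.2]
 [ 0.4 -0.6]
 [-0.8  1.5]]
A [ 0.477 -0.261  0.213] [397.7 216.7] [266.5 120.8]
B [ 0.451 -0.23   0.196] [383.2 228.4] [276.9 130.4]
D [ 0.577 -0.26   0.07 ] [379.3 188.8] [236.8 164.1]
C [ 0.576 -0.176  0.07 ] [349.1 188.9] [240.2 180. ]
E [ 0.476 -0.177  0.213] [362.6 216.9] [271.6 135.6]
F [ 0.451 -0.209  0.196] [374.3 228.5] [278.3 134.3]
G [ 0.551 -0.207  0.052] [359.3 199.2] [247.4 177.4]
pad 0.018 -0.025 -0.02 [372.3 197. ] [245.2 165.9]
pad 0.018 -0.025 0.02 [357.8 197.1] [247.  173.4]
pad 0.018 0.016 0.02 [359.1 183.2] [235.5 168.6]
pad 0.018 0.016 -0.02 [373.8 183.1] [234. 161.]
pad 0.088 -0.025 -0.02 [378.6 207.8] [257. 149.]
pad 0.088 -0.025 0.02 [363.3 207.9] [259.  156.4]
pad 0.088 0.016 0.02 [364.8 193.3] [247.5 151.2]
pad 0.088 0.016 -0.02 [380.4 193.2] [245.6 143.8]
[ 0.61654371 -0.1561379   0.008     ]
[ 0.42028959 -0.15791011  0.008     ]
```

```bash
cat >> h.py <<'E'
from scipy.spatial.transform import Rotation as Ro
def Rt(s): return Ro.from_euler('xyz',s['eef_rot'],degrees=True).as_matrix()
def show(s):
    R=Rt(s); print('t',round(s['time_s'],2),'tcp',(s['tcp_pos']*1e3).round(1),'w',round(s['gripper_width']*1e3,1),'F',s['contact_force'].round(1),'M',s['moment'].round(2)); print(' x',R[:,0].round(3),'y',R[:,1].round(3),'z',R[:,2].round(3),'yaw_y',round(np.degrees(np.arctan2(R[1,1],R[0,1])),2))
E
python3 - <<'E'
from plant import *
from h import *
s=get_state();show(s)
R=Rt(s); print(R.T@(np.array([.4958,.1545,.30])-s['tcp_pos']))
T=load('top0')
for n,u in(('st0 stopper',(219,107)),('st1',(269,98)),('st2',(309,107))): print(n,onz(T,u,.19))
E
```

```text
t 0.1 tcp [254.5 624.7 225.7] w 87.8 F [0.7 0.7 0.1] M [ 0.03  0.01 -0.04]
 x [-0.    -0.001 -1.   ] y [-0.377 -0.926  0.001] z [-0.926  0.377 -0.   ] yaw_y -112.17
[-0.07373927  0.34451875 -0.40091298]
st0 stopper [0.75707419 0.17349314 0.19      ]
st1 [0.78345927 0.0474636  0.19      ]
st2 [ 0.76078038 -0.05439879  0.19      ]
```

```bash
python3 -m creep '{"jaw":[-1,-1,-1,-1,-1,-1,-1,-1,-1,-1],"translation":[[-0.04,0,0],[-0.035,0,0],[0,0,0],[0,0,0],[0,0,0],[0,0.043,-0.0214],[0,0.043,-0.0214],[0,0.043,-0.0214],[0,0.043,-0.0214],[0,0.043,-0.0214]],"roll":[0,0,-0.133,-0.133,-0.133,0,0,0,0,0]}' && python3 -m creep '{"jaw":[-1,-1,-1,-1,-1,-1,-1,-1,-1,-1],"translation":[[0,0.043,-0.0214],[0,0.043,-0.0214],[0,0.043,-0.0214],[0,0.043,-0.0214],[0,0.043,-0.0214],[0,0.043,-0.0214],[0,0,0],[0,0,0],[0,0,0],[0,0,0]],"roll":[0,0,0,0,0,0,0,0,0,0]}'; python3 - <<'E'
from plant import *
from h import *
s=get_state();show(s)
R=Rt(s); print(R.T@(np.array([.4958,.1545,.202])-s['tcp_pos']))
for n in("side","top"):
    c=capture(n); np.save(f'{n}1.npy',c,allow_pickle=True)
    cv2.imwrite(f'pics/{n}1.png',c['image'][:,:,::-1])
E
```

```text
time_s: 1.1
tcp_pos: [0.3646, 0.4095, 0.3013]
eef_rot: [53.2, 90.0, -126.1]
contact_force: [0.1, -0.2, -0.1]
gripper_width: 0.0877
time_s: 2.1
tcp_pos: [0.4954, 0.156, 0.3015]
eef_rot: [-14.4, 90.0, 166.4]
contact_force: [0.1, 0.5, 0.5]
gripper_width: 0.0874
t 2.1 tcp [495.4 156.  301.5] w 87.4 F [0.1 0.5 0.5] M [-0.06 -0.03  0.  ]
 x [-0.  0. -1.] y [ 0.014 -1.    -0.   ] z [-1.    -0.014  0.   ] yaw_y -89.21
[ 0.09946267  0.0015259  -0.00041868]
```

View pics/side1.png

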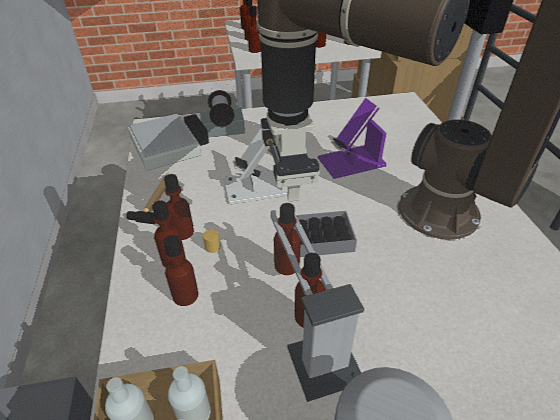

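View pics/top1.png

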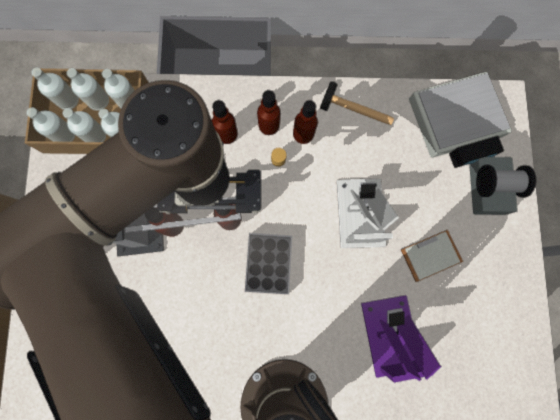

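```bash
python3 - <<'E'
from h import *
T=load('top1');S=load('side1')
for p in((.4954,.156,.3015),(.4958,.1545,.235)): print(proj(T,p),proj(S,p))
im=S['image'][140:250,240:350,::-1]; cv2.imwrite('pics/g1.png',cv2.resize(im,None,fx=5,fy=5,interpolation=cv2.INTER_CUBIC))
E
```

```text
[216.9126845  200.19177027] [287.52351537 183.74997015]
[221.31857541 205.59654203] [287.12221442 206.73459991]
```

View pics/g1.png

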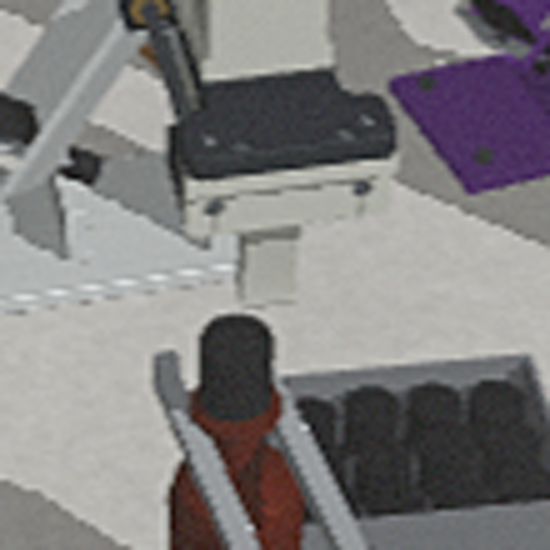

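```bash
python3 -m creep '{"jaw":[-1,-1,-1,-1,-1,-1,-1,-1,0.2,0.2],"translation":[[0.02,0.0015,0],[0.02,0,0],[0.018,0,0],[0.015,0,0],[0.012,0,0],[0.008,0,0],[0.005,0,0],[0,0,0],[0,0,0],[0,0,0]],"roll":[0,0,0,0,0,0,0,0,0,0]}' 20; python3 -m creep '{"jaw":[1,1,1,1,1,1,1,1,1,1],"translation":[[0,0,0],[0,0,0],[0,0,0],[0,0,0],[0,0,0],[0,0,0],[0,0,0],[0,0,0],[0,0,0],[0,0,0]],"roll":[0,0,0,0,0,0,0,0,0,0]}' 20; python3 - <<'E'
from plant import *
from h import *
s=get_state();show(s)
c=capture("side"); np.save(f'side2.npy',c,allow_pickle=True)
im=c['image'][140:260,240:350,::-1]; cv2.imwrite('pics/g2.png',cv2.resize(im,None,fx=5,fy=5,interpolation=cv2.INTER_CUBIC))
E
```

```text
time_s: 3.2
tcp_pos: [0.4962, 0.1537, 0.2042]
eef_rot: [-150.0, 89.9, 30.7]
contact_force: [0.2, 0.5, -0.8]
gripper_width: 0.077
time_s: 4.2
tcp_pos: [0.4959, 0.1537, 0.2036]
eef_rot: [-133.2, 90.0, 47.5]
contact_force: [-0.7, 2.3, 0.6]
gripper_width: 0.0338
t 4.2 tcp [495.9 153.7 203.6] w 33.8 F [-0.7  2.3  0.6] M [ 0.69 -0.01  0.03]
 x [ 0.  0. -1.] y [ 0.012 -1.    -0.   ] z [-1.    -0.012 -0.   ] yaw_y -89.3
```

View pics/g2.png

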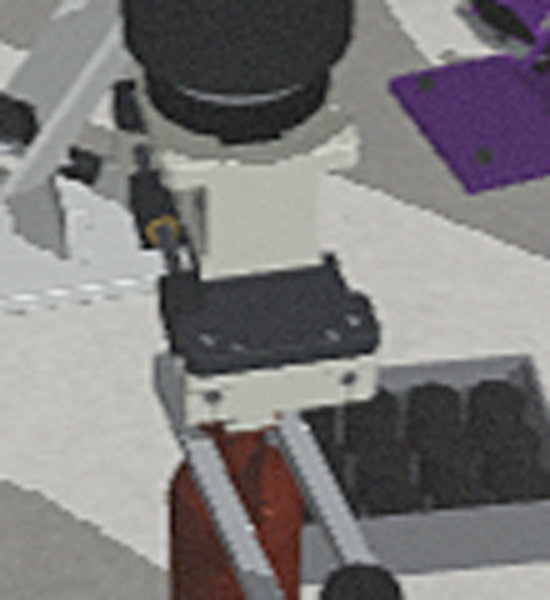

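```bash
python3 -m creep '{"jaw":[1,1,1,1,1,1,1,1,1,1],"translation":[[-0.001,0,0],[-0.002,0,0],[-0.003,0,0],[-0.003,0,0],[-0.003,0,0],[-0.002,0,0],[-0.002,0,0],[0,0,0],[0,0,0],[0,0,0]],"roll":[0,0,0,0,0,0,0,0,0,0]}' 25; python3 - <<'E'
from plant import *
from h import *
s=get_state();show(s)
c=capture("side"); np.save(f'side3.npy',c,allow_pickle=True)
im=c['image'][180:320,240:350,::-1]; cv2.imwrite('pics/g3.png',cv2.resize(im,None,fx=4,fy=4,interpolation=cv2.INTER_CUBIC))
E
```

```text
time_s: 5.25
tcp_pos: [0.4957, 0.1535, 0.2194]
eef_rot: [19.2, 90.0, -160.1]
contact_force: [0.1, 0.2, -3.8]
gripper_width: 0.0335
t 5.25 tcp [495.7 153.5 219.4] w 33.5 F [ 0.1  0.2 -3.8] M [-0.03  0.02  0.01]
 x [-0. -0. -1.] y [ 0.012 -1.     0.   ] z [-1.    -0.012  0.   ] yaw_y -89.3
```

View pics/g3.png

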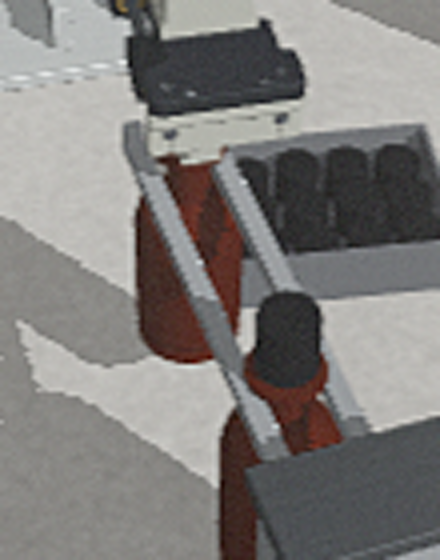

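```bash
python3 -m creep '{"jaw":[1,1,1,1,1,1,1,1,1,1],"translation":[[0,0.005,-0.0006],[0,0.009,-0.001],[0,0.012,-0.0013],[0,0.012,-0.0013],[0,0.014,-0.0015],[0,0.014,-0.0015],[0,0.014,-0.0015],[0,0.014,-0.0015],[0,0.012,-0.0013],[0,0.009,-0.001]],"roll":[0,0,0,0,0,0,0,0,0,0]}'; python3 - <<'E'
from plant import *
from h import *
s=get_state();show(s)
c=capture("side"); np.save(f'side4.npy',c,allow_pickle=True)
im=c['image'][130:320,230:350,::-1]; cv2.imwrite('pics/g4.png',cv2.resize(im,None,fx=3,fy=3,interpolation=cv2.INTER_CUBIC))
E
```

```text
time_s: 6.3
tcp_pos: [0.5098, 0.0374, 0.2196]
eef_rot: [15.5, 90.0, -163.8]
contact_force: [0.6, -0.5, -4.9]
gripper_width: 0.0337
t 6.3 tcp [509.8  37.4 219.6] w 33.7 F [ 0.6 -0.5 -4.9] M [ 0.   -0.02  0.04]
 x [-0. -0. -1.] y [ 0.012 -1.     0.   ] z [-1.    -0.012  0.   ] yaw_y -89.34
```

View pics/g4.png

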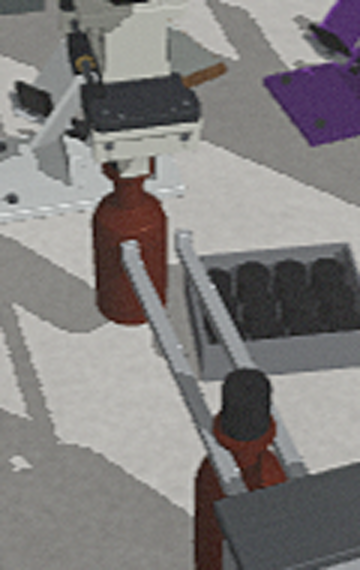

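```bash
python3 -m creep '{"jaw":[1,1,1,1,1,1,1,1,1,1],"translation":[[-0.01,0.005,-0.003],[-0.018,0.01,-0.008],[-0.02,0.014,-0.012],[-0.018,0.016,-0.015],[-0.012,0.018,-0.016],[-0.007,0.02,-0.016],[0,0.022,-0.014],[0,0.025,-0.009],[0,0.025,-0.006],[0,0.025,-0.002]],"roll":[0,0,0,0,0,0,0,0,0,0]}'; python3 -m creep '{"jaw":[1,1,1,1,1,1,1,1,1,1],"translation":[[0,0.024,0],[0,0.02,0],[0,0.015,0],[0,0.01,0],[0,0.006,0],[0,0.003,0],[0,0,0],[0,0,0],[0,0,0],[0,0,0]],"roll":[0,0,0,0,0,0,0,0,0,0]}'; python3 - <<'E'
from plant import *
from h import *
s=get_state();show(s)
for n in("side","top"):
    c=capture(n); np.save(f'{n}5.npy',c,allow_pickle=True)
    cv2.imwrite(f'pics/{n}5.png',c['image'][:,:,::-1])
im=cv2.imread('pics/side5.png')[70:210,180:320]; cv2.imwrite('pics/g5.png',cv2.resize(im,None,fx=4,fy=4,interpolation=cv2.INTER_CUBIC))
E
```

```text
time_s: 7.35
tcp_pos: [0.6138, -0.141, 0.3049]
eef_rot: [133.1, 90.0, -46.1]
contact_force: [0.6, -0.9, -4.3]
gripper_width: 0.0336
time_s: 8.35
tcp_pos: [0.6139, -0.2176, 0.3047]
eef_rot: [-171.5, 90.0, 9.3]
contact_force: [0.4, -0.3, -4.2]
gripper_width: 0.0333
t 8.35 tcp [ 613.9 -217.6  304.7] w 33.3 F [ 0.4 -0.3 -4.2] M [-0.06  0.04  0.03]
 x [ 0.  0. -1.] y [ 0.013 -1.    -0.   ] z [-1.    -0.013 -0.   ] yaw_y -89.27
```

View pics/g5.png

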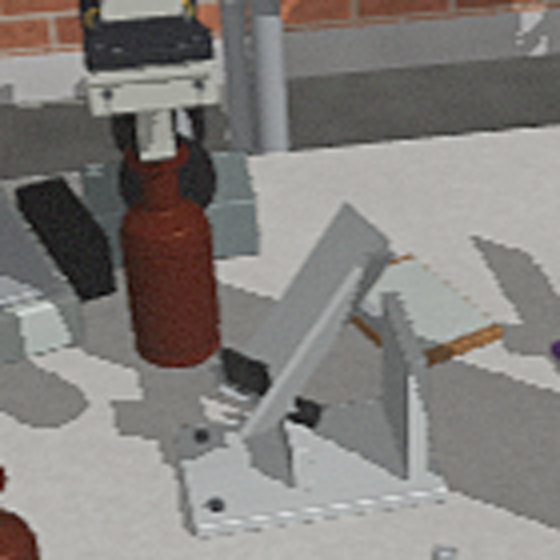

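View pics/top5.png

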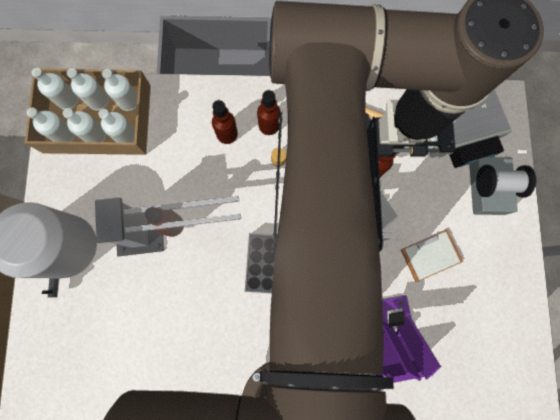

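```bash
python3 -m creep '{"jaw":[1,1,1,1,1,1,1,1,1,1],"translation":[[0.001,0.0015,0.004],[0.002,0,0.008],[0.002,0,0.01],[0.002,0,0.012],[0.001,0,0.01],[0,0,0.008],[0,0,0.006],[0,0,0.004],[0,0,0],[0,0,0]],"roll":[0,0,0,0,0,0,0,0,0,0]}'; python3 -m creep '{"jaw":[1,1,1,1,1,1,1,1,1,1],"translation":[[0,0,0.002],[0,0,0.003],[0,0,0.003],[0,0,0.003],[0,0,0.003],[0,0,0.003],[0.0005,0,0.003],[0.0005,0,0.003],[0,0,0],[0,0,0]],"roll":[0,0,0,0,0,0,0,0,0,0]}'; python3 - <<'E'
from plant import *
from h import *
s=get_state();show(s)
for n in("side",):
    c=capture(n); np.save(f'{n}6.npy',c,allow_pickle=True)
    cv2.imwrite(f'pics/{n}6.png',c['image'][:,:,::-1])
im=cv2.imread('pics/side6.png')[70:210,180:320]; cv2.imwrite('pics/g6.png',cv2.resize(im,None,fx=4,fy=4,interpolation=cv2.INTER_CUBIC))
E
```

```text
time_s: 9.45
tcp_pos: [0.5521, -0.2203, 0.2967]
eef_rot: [162.6, 90.0, -16.7]
contact_force: [0.7, 0.7, -4.5]
gripper_width: 0.0336
time_s: 10.45
tcp_pos: [0.5289, -0.2207, 0.2959]
eef_rot: [157.5, 90.0, -21.8]
contact_force: [1.9, 0.8, -0.3]
gripper_width: 0.0334
t 10.45 tcp [ 528.9 -220.7  295.9] w 33.4 F [ 1.9  0.8 -0.3] M [ 0.71 -0.8   0.03]
 x [ 0. -0. -1.] y [ 0.012 -1.     0.   ] z [-1.    -0.012 -0.   ] yaw_y -89.3
```

View pics/g6.png

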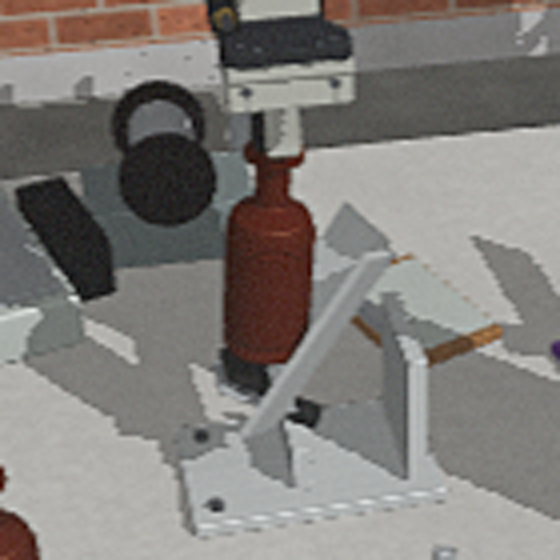

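```bash
python3 -m creep '{"jaw":[1,1,1,1,1,1,1,1,1,1],"translation":[[0,-0.001,0.002],[0,-0.001,0.003],[0.0005,0,0.004],[0.0005,0,0.004],[0.0005,0,0.004],[0.001,0,0.004],[0.001,0,0.004],[0.0015,0,0.004],[0,0,0],[0,0,0]],"roll":[0,0,0,0,0,0,0,0,0,0]}'; python3 - <<'E'
from plant import *
from h import *
for i in range(3): s=get_state();show(s)
for n in("side",):
    c=capture(n); np.save(f'{n}7.npy',c,allow_pickle=True)
    cv2.imwrite(f'pics/{n}7.png',c['image'][:,:,::-1])
im=cv2.imread('pics/side7.png')[70:210,180:320]; cv2.imwrite('pics/g7.png',cv2.resize(im,None,fx=4,fy=4,interpolation=cv2.INTER_CUBIC))
E
```

```text
time_s: 11.5
tcp_pos: [0.4996, -0.2189, 0.2903]
eef_rot: [-13.4, 90.0, 167.3]
contact_force: [1.6, -0.5, -1.3]
gripper_width: 0.0334
t 11.5 tcp [ 499.6 -218.9  290.3] w 33.4 F [ 1.6 -0.5 -1.3] M [-0.48 -0.64 -0.03]
 x [-0.001  0.    -1.   ] y [ 0.012 -1.    -0.   ] z [-1.    -0.012  0.001] yaw_y -89.31
t 11.5 tcp [ 499.6 -218.9  290.3] w 33.4 F [ 1.6 -0.5 -1.3] M [-0.48 -0.64 -0.03]
 x [-0.001  0.    -1.   ] y [ 0.012 -1.    -0.   ] z [-1.    -0.012  0.001] yaw_y -89.31
t 11.5 tcp [ 499.6 -218.9  290.3] w 33.4 F [ 1.6 -0.5 -1.3] M [-0.48 -0.64 -0.03]
 x [-0.001  0.    -1.   ] y [ 0.012 -1.    -0.   ] z [-1.    -0.012  0.001] yaw_y -89.31
```

View pics/g7.png

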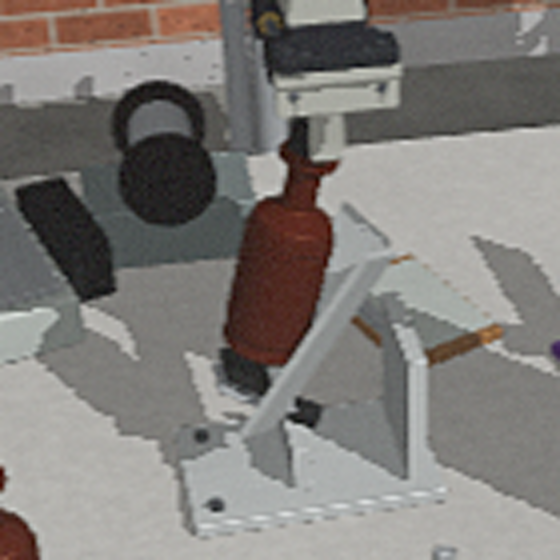

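```bash
python3 -m creep '{"jaw":[1,1,1,1,1,1,1,1,1,1],"translation":[[0.0005,0.0007,0.002],[0.001,0,0.004],[0.001,0,0.004],[0.0015,0,0.004],[0.0015,0,0.004],[0.0015,0,0.004],[0.002,0,0.004],[0.002,0,0.004],[0.0015,0,0.003],[0,0,0]],"roll":[0,0,0,0,0,0,0,0,0,0]}'; python3 - <<'E'
from plant import *
from h import *
for i in range(1): s=get_state();show(s)
for n in("side",):
    c=capture(n); np.save(f'{n}8.npy',c,allow_pickle=True)
    cv2.imwrite(f'pics/{n}8.png',c['image'][:,:,::-1])
im=cv2.imread('pics/side8.png')[70:210,180:320]; cv2.imwrite('pics/g8.png',cv2.resize(im,None,fx=4,fy=4,interpolation=cv2.INTER_CUBIC))
E
```

```text
time_s: 12.55
tcp_pos: [0.4663, -0.22, 0.2778]
eef_rot: [-25.9, 90.0, 154.8]
contact_force: [2.4, 0.7, -1.1]
gripper_width: 0.0337
t 12.55 tcp [ 466.3 -220.   277.8] w 33.7 F [ 2.4  0.7 -1.1] M [-0.02 -0.84  0.01]
 x [-0.  0. -1.] y [ 0.012 -1.    -0.   ] z [-1.    -0.012  0.   ] yaw_y -89.31
```

View pics/g8.png

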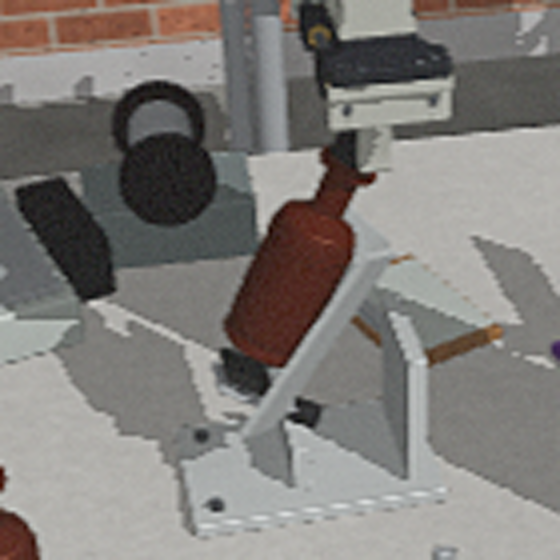

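```bash
python3 -m creep '{"jaw":[1,1,1,1,1,1,1,1,1,1],"translation":[[0.001,0,0.002],[0.0015,0,0.003],[0.0015,0,0.003],[0.0015,0,0.003],[0.0015,0,0.003],[0.0015,0,0.003],[0.0015,0,0.003],[0.001,0,0.002],[0,0,0],[0,0,0]],"roll":[0,0,0,0,0,0,0,0,0,0]}'; python3 - <<'E'
from plant import *
from h import *
for i in range(1): s=get_state();show(s)
for n in("side",):
    c=capture(n); np.save(f'{n}9.npy',c,allow_pickle=True)
    cv2.imwrite(f'pics/{n}9.png',c['image'][:,:,::-1])
im=cv2.imread('pics/side9.png')[100:190,220:320]; cv2.imwrite('pics/g9.png',cv2.resize(im,None,fx=6,fy=6,interpolation=cv2.INTER_CUBIC))
E
```

```text
time_s: 13.6
tcp_pos: [0.4448, -0.2203, 0.267]
eef_rot: [-18.7, 90.0, 162.0]
contact_force: [1.0, -0.2, -1.8]
gripper_width: 0.0335
t 13.6 tcp [ 444.8 -220.3  267. ] w 33.5 F [ 1.  -0.2 -1.8] M [ 0.01 -0.73  0.03]
 x [-0.  0. -1.] y [ 0.012 -1.    -0.   ] z [-1.    -0.012  0.   ] yaw_y -89.3
```

View pics/g9.png

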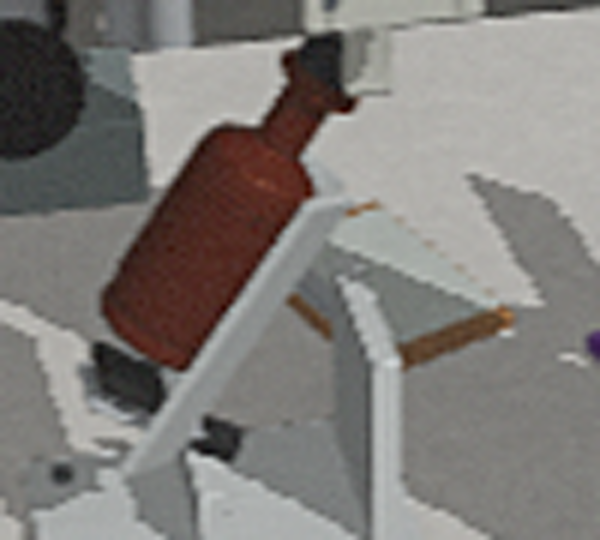

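```bash
cat > tilt.py <<'E'
from h import *
import sys
def tilt(S,show=True):
    im=S['image'].astype(int); r,g,b=im[...,0],im[...,1],im[...,2]
    m=((r>45)&(r>1.8*g)&(r>1.8*b)).astype(np.uint8); m[:,:225]=0; m[:100]=0; m[185:]=0; m[:,300:]=0
    n,l,st,ce=cv2.connectedComponentsWithStats(m); i=1+np.argmax(st[1:,4]); m=(l==i)
    ys=np.where(m.any(1))[0]; pts=[]
    for y in ys: pts.append((np.where(m[y])[0][0]-.5,y))
    pts=np.array(pts,float)
    return m,pts
if __name__=='__main__':
    S=load(sys.argv[1]); m,pts=tilt(S)
    p=np.load('tr.npy'); O,R=frame(p)
    y0,y1=int(sys.argv[2]),int(sys.argv[3])
    q=pts[(pts[:,1]>=y0)&(pts[:,1]<=y1)]
    k=np.polyfit(q[:,1],q[:,0],1); print('left edge slope du/dv',k[0], 'resid',np.abs(np.polyval(k,q[:,1])-q[:,0]).max())
    ext=np.array([np.argmin(pts[:,0])]); 
    # predicted silhouette slope for tilts
    for a in (29,31,33,35,37):
        al=np.radians(a); h=np.array([np.cos(p[3]),np.sin(p[3]),0]); ax=h*np.sin(al)+np.array([0,0,np.cos(al)])
        B=O+R[:,2]*.06
        cam=np.array(S['pose'])[:3,3]
        ends=[]
        for t in (.02,.08):
            P=B+ax*t; v=cam-P; nrm=np.cross(ax,v); nrm/=np.linalg.norm(nrm)
            c1=proj(S,P+.033*nrm); c2=proj(S,P-.033*nrm); ends.append(min(c1,c2,key=lambda w:w[0]))
        d=ends[1]-ends[0]; print(a,'slope',round(d[0]/d[1],3),'pts',ends[0].round(1),ends[1].round(1))
    print(pts[::4].tolist())
E
python3 tilt.py side9 124 148
```

```text
left edge slope du/dv -0.48692307692307807 resid 3.3569230769228966
29 slope -0.525 pts [239.4 145.9] [248.  129.6]
31 slope -0.572 pts [239.8 145.6] [249.  129.5]
33 slope -0.621 pts [240.2 145.3] [250.  129.5]
35 slope -0.672 pts [240.6 145.1] [251.1 129.6]
37 slope -0.725 pts [241.  144.9] [252.1 129.7]
[[267.5, 118.0], [254.5, 122.0], [251.5, 126.0], [250.5, 130.0], [248.5, 134.0], [243.5, 138.0], [244.5, 142.0], [242.5, 146.0], [242.5, 150.0], [238.5, 154.0], [243.5, 158.0]]
```

```bash
sed -i "s/im=S\['image'\].astype(int)/im=cv2.medianBlur(cv2.resize(S['image'],None,fx=1,fy=1),3).astype(int)/; s/m=((r>45)&(r>1.8\*g)&(r>1.8\*b))/m=((r>1.5*g+8)\&(r-b>18))/" tilt.py; python3 tilt.py side9 125 144; python3 tilt.py side8 125 144|head -1
```

```text
left edge slope du/dv -0.563157894736843 resid 2.684210526315809
29 slope -0.525 pts [239.4 145.9] [248.  129.6]
31 slope -0.572 pts [239.8 145.6] [249.  129.5]
33 slope -0.621 pts [240.2 145.3] [250.  129.5]
35 slope -0.672 pts [240.6 145.1] [251.1 129.6]
37 slope -0.725 pts [241.  144.9] [252.1 129.7]
[[264.5, 118.0], [255.5, 122.0], [251.5, 126.0], [248.5, 130.0], [248.5, 134.0], [244.5, 138.0], [243.5, 142.0], [242.5, 146.0], [239.5, 150.0], [238.5, 154.0], [242.5, 158.0]]
left edge slope du/dv -0.41353383458646364 resid 1.7661654135338836
```

```bash
python3 - <<'E'
from h import *
S=load('side9'); p=np.load('tr.npy'); O,R=frame(p)
f=9;u0,v0=228,108
im=cv2.resize(S['image'][v0:v0+60,u0:u0+62,::-1],None,fx=f,fy=f,interpolation=cv2.INTER_CUBIC)
cam=np.array(S['pose'])[:3,3]
for a,col in((31,(0,255,0)),(35,(255,255,0))):
    al=np.radians(a); h=np.array([np.cos(p[3]),np.sin(p[3]),0]); ax=h*np.sin(al)+np.array([0,0,np.cos(al)])
    G=np.array([.4448,-.2203,.286]); B=G-ax*.1876
    for sg in(1,-1):
        L=[]
        for t in(0,.1):
            P=B+ax*t; n=np.cross(ax,cam-P); n/=np.linalg.norm(n); L.append(((proj(S,P+sg*.033*n)-[u0,v0]+.5)*f).astype(int))
        cv2.line(im,tuple(int(x) for x in L[0]),tuple(int(x) for x in L[1]),col,1)
cv2.imwrite('pics/o9.png',im)
E
```

```text
(no output)
```

View pics/o9.png

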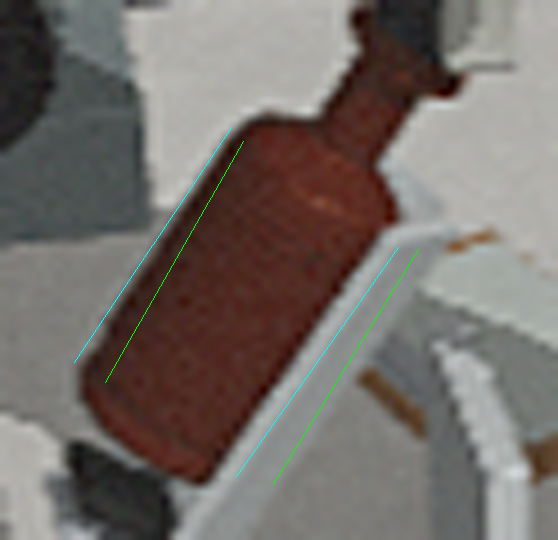

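```bash
python3 - <<'E'
from h import *
p=np.load('tr.npy'); O,R=frame(p)
for G in((.4448,-.2203,.286),): print((R.T@(np.array(G)-O)*1e3).round(1)); print(R.round(3))
E
```

```text
[  7.9  -0.6 252.5]
[[ 0.819 -0.015 -0.574]
 [ 0.013  1.    -0.009]
 [ 0.574  0.     0.819]]
```

```bash
python3 -m creep '{"jaw":[1,1,1,1,1,1,1,1,1,1],"translation":[[0.0006,0,0.0008],[0.0006,0,0.0008],[0.0006,0,0.0008],[0,0,0],[0,0,0],[0,0,0],[0,0,0],[0,0,0],[0,0,0],[0,0,0]],"roll":[0,0,0,0,0,0,0,0,0,0]}'; python3 - <<'E'
from plant import *
from h import *
p=np.load('tr.npy'); O,R=frame(p)
s=get_state();show(s);print('Ftr',(R.T@s['contact_force']).round(2),'G',(R.T@(s['tcp_pos']+[0,0,.019]-O)*1e3).round(1))
E
```

```text
time_s: 14.65
tcp_pos: [0.4424, -0.2205, 0.2654]
eef_rot: [102.4, 90.0, -76.9]
contact_force: [4.0, -3.0, 2.5]
gripper_width: 0.0334
t 14.65 tcp [ 442.4 -220.5  265.4] w 33.4 F [ 4.  -3.   2.5] M [-1.25 -1.46 -0.19]
 x [ 0. -0. -1.] y [ 0.012 -1.     0.   ] z [-1.    -0.012 -0.   ] yaw_y -89.3
Ftr [ 4.73 -3.03 -0.2 ] G [  5.1  -0.8 252.5]
```

```bash
python3 -m creep '{"jaw":[1,1,1,1,1,1,1,1,1,1],"translation":[[0,0.0005,0],[0,0.0005,0],[0.0008,0,-0.0006],[0.0008,0,-0.0006],[0.0008,0,-0.0006],[0.0008,0,-0.0006],[0.0008,0,-0.0006],[0.0008,0,-0.0006],[0,0,0],[0,0,0]],"roll":[0,0,0,0,0,0,0,0,0,0]}'; python3 - <<'E'
from plant import *
from h import *
p=np.load('tr.npy'); O,R=frame(p)
s=get_state();show(s);print('Ftr',(R.T@s['contact_force']).round(2),'G',(R.T@(s['tcp_pos']+[0,0,.019]-O)*1e3).round(1))
c=capture("side"); np.save(f'side10.npy',c,allow_pickle=True)
cv2.imwrite('pics/g10.png',cv2.resize(c['image'][100:180,220:310,::-1],None,fx=7,fy=7,interpolation=cv2.INTER_CUBIC))
E
```

```text
time_s: 15.65
tcp_pos: [0.446, -0.2211, 0.2601]
eef_rot: [-47.8, 90.0, 132.9]
contact_force: [2.3, -0.0, -1.8]
gripper_width: 0.0334
t 15.65 tcp [ 446.  -221.1  260.1] w 33.4 F [ 2.3 -0.  -1.8] M [ 0.13 -1.25  0.13]
 x [-0.  0. -1.] y [ 0.012 -1.    -0.   ] z [-1.    -0.012  0.   ] yaw_y -89.3
Ftr [ 0.88 -0.04 -2.77] G [  4.9  -1.5 246.1]
```

View pics/g10.png

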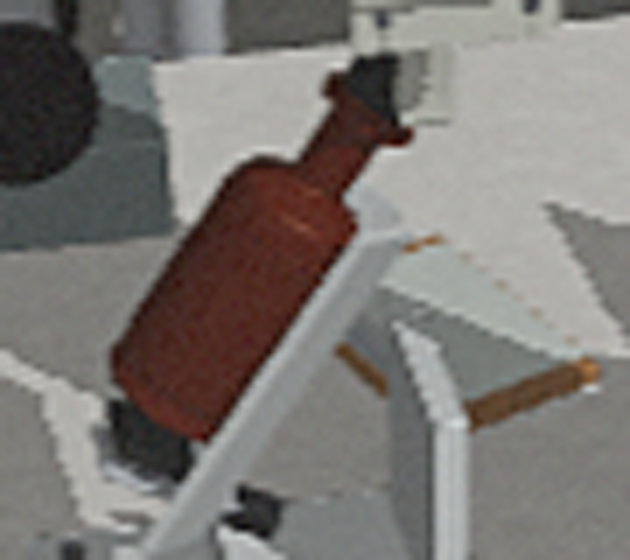

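```bash
python3 -m creep '{"jaw":[1,1,1,1,1,1,1,1,1,1],"translation":[[0.0004,0,-0.0003],[0.0004,0,-0.0003],[0.0004,0,-0.0003],[0.0004,0,-0.0003],[0.0004,0,-0.0003],[0.0004,0,-0.0003],[0,0,0],[0,0,0],[0,0,0],[0,0,0]],"roll":[0,0,0,0,0,0,0,0,0,0]}'; cat > st.py <<'E'
from plant import *
from h import *
p=np.load('tr.npy'); O,R=frame(p)
s=get_state();show(s);print('Ftr',(R.T@s['contact_force']).round(2),'G',(R.T@(s['tcp_pos']+[0,0,.019]-O)*1e3).round(1))
E
python3 st.py
```

```text
time_s: 16.7
tcp_pos: [0.4479, -0.2212, 0.2579]
eef_rot: [-62.5, 90.0, 118.2]
contact_force: [1.5, 0.9, -2.2]
gripper_width: 0.0338
t 16.7 tcp [ 447.9 -221.2  257.9] w 33.8 F [ 1.5  0.9 -2.2] M [ 0.76 -0.87  0.23]
 x [-0.  0. -1.] y [ 0.012 -1.    -0.   ] z [-1.    -0.012  0.   ] yaw_y -89.3
Ftr [-0.03  0.87 -2.65] G [  5.2  -1.6 243.3]
```

```bash
python3 -m creep '{"jaw":[1,1,1,1,1,1,1,1,1,1],"translation":[[0.0005,-0.0003,-0.0003],[0.0005,0,-0.0003],[0.0005,0,-0.0003],[0.0005,0,-0.0003],[0.0005,0,-0.0004],[0,0,0],[0,0,0],[0,0,0],[0,0,0],[0,0,0]],"roll":[0,0,0,0,0,0,0,0,0,0]}'; python3 st.py
```

```text
time_s: 17.7
tcp_pos: [0.4495, -0.221, 0.2555]
eef_rot: [163.1, 90.0, -16.2]
contact_force: [1.8, -0.2, -2.2]
gripper_width: 0.0333
t 17.7 tcp [ 449.5 -221.   255.5] w 33.3 F [ 1.8 -0.2 -2.2] M [ 0.23 -1.11  0.15]
 x [ 0. -0. -1.] y [ 0.012 -1.     0.   ] z [-1.    -0.012 -0.   ] yaw_y -89.3
Ftr [ 0.23 -0.24 -2.83] G [  5.2  -1.4 240.3]
```

```bash
python3 -m creep '{"jaw":[1,1,1,1,1,1,1,1,1,1],"translation":[[0.0005,0,-0.0003],[0.0005,0,-0.0003],[0.0005,0,-0.0003],[0.0005,0,-0.0003],[0,0,0],[0,0,0],[0,0,0],[0,0,0],[0,0,0],[0,0,0]],"roll":[0,0,0,0,0,0,0,0,0,0]}'; python3 st.py; python3 - <<'E'
from plant import *
from h import *
c=capture("side"); np.save(f'side11.npy',c,allow_pickle=True)
cv2.imwrite('pics/g11.png',cv2.resize(c['image'][100:180,220:310,::-1],None,fx=7,fy=7,interpolation=cv2.INTER_CUBIC))
E
```

```text
time_s: 18.7
tcp_pos: [0.4507, -0.221, 0.2535]
eef_rot: [170.3, 90.0, -9.0]
contact_force: [3.2, 0.7, -0.8]
gripper_width: 0.0334
t 18.7 tcp [ 450.7 -221.   253.5] w 33.4 F [ 3.2  0.7 -0.8] M [ 0.15 -1.1   0.12]
 x [ 0. -0. -1.] y [ 0.012 -1.     0.   ] z [-1.    -0.012 -0.   ] yaw_y -89.3
Ftr [ 2.17  0.69 -2.52] G [  5.   -1.4 238. ]
```

View pics/g11.png

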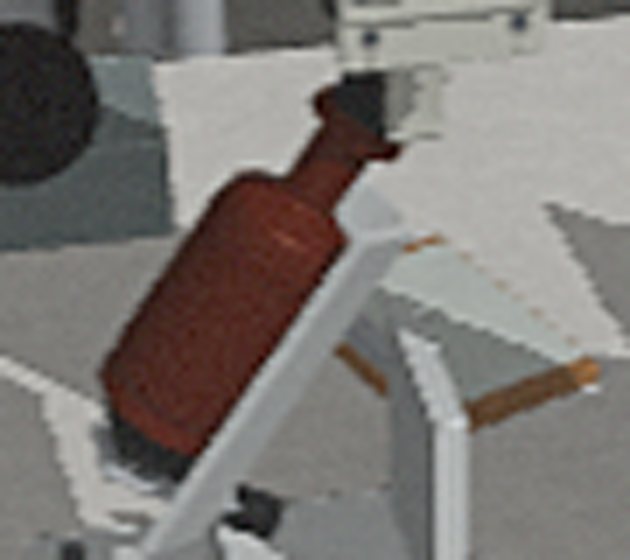

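```bash
python3 -m creep '{"jaw":[1,1,1,1,1,1,1,1,1,1],"translation":[[0.0005,0,-0.0003],[0.0005,0,-0.0004],[0.0005,0,-0.0004],[0.0005,0,-0.0004],[0.0005,0,-0.0004],[0,0,0],[0,0,0],[0,0,0],[0,0,0],[0,0,0]],"roll":[0,0,0,0,0,0,0,0,0,0]}'; python3 st.py
```

```text
time_s: 19.75
tcp_pos: [0.4526, -0.2209, 0.251]
eef_rot: [-77.4, 90.0, 103.3]
contact_force: [3.7, 0.2, -1.8]
gripper_width: 0.0336
t 19.75 tcp [ 452.6 -220.9  251. ] w 33.6 F [ 3.7  0.2 -1.8] M [ 0.23 -1.17  0.17]
 x [-0.  0. -1.] y [ 0.012 -1.    -0.   ] z [-1.    -0.012  0.   ] yaw_y -89.3
Ftr [ 2.    0.12 -3.58] G [  5.1  -1.3 234.8]
```

```bash
python3 - <<'E'
from h import *
S=load('side11'); p=np.load('tr.npy'); O,R=frame(p)
# pixel of pad corner vs z_t
for z in (.02,.03,.035,.04,.045,.05): print(z,[proj(S,O+R@np.array([a+.004,b-.001,z])).round(1).tolist() for a,b in((.016,-.02),(.016,.02))], 'base rim', proj(S,O+R@np.array([.004+.033,-.001,z])).round(1))
E
```

```text
0.02 [[233.1, 159.9], [234.7, 167.4]] base rim [229.1 161.5]
0.03 [[234.8, 157.5], [236.3, 165.0]] base rim [230.7 159.1]
0.035 [[235.6, 156.3], [237.2, 163.7]] base rim [231.5 157.9]
0.04 [[236.4, 155.0], [238.0, 162.5]] base rim [232.4 156.6]
0.045 [[237.2, 153.8], [238.9, 161.3]] base rim [233.2 155.4]
0.05 [[238.1, 152.6], [239.7, 160.0]] base rim [234.  154.1]
```

```bash
python3 -m creep '{"jaw":[1,1,1,1,1,1,1,1,1,1],"translation":[[0.0007,0,-0.0005],[0.0007,0,-0.0005],[0.0007,0,-0.0005],[0.0007,0,-0.0005],[0.0007,0,-0.0005],[0.0006,0,-0.0004],[0,0,0],[0,0,0],[0,0,0],[0,0,0]],"roll":[0,0,0,0,0,0,0,0,0,0]}'; python3 st.py
```

```text
time_s: 20.75
tcp_pos: [0.4556, -0.2209, 0.2468]
eef_rot: [-126.3, 90.0, 54.4]
contact_force: [2.1, 1.3, -3.7]
gripper_width: 0.0332
t 20.75 tcp [ 455.6 -220.9  246.8] w 33.2 F [ 2.1  1.3 -3.7] M [ 0.46 -1.21  0.13]
 x [ 0.  0. -1.] y [ 0.012 -1.    -0.   ] z [-1.    -0.012 -0.   ] yaw_y -89.3
Ftr [-0.41  1.23 -4.27] G [  5.1  -1.3 229.8]
```

```bash
python3 -m creep '{"jaw":[1,1,1,1,1,1,1,1,1,1],"translation":[[0.0005,0,-0.0003],[0.0005,0,-0.0004],[0.0005,0,-0.0003],[0.0005,0,-0.0004],[0.0005,0,-0.0003],[0,0,0],[0,0,0],[0,0,0],[0,0,0],[0,0,0]],"roll":[0,0,0,0,0,0,0,0,0,0]}'; python3 st.py
```

```text
time_s: 21.75
tcp_pos: [0.4572, -0.2209, 0.2444]
eef_rot: [-90.5, 90.0, 90.2]
contact_force: [2.6, 1.0, -2.3]
gripper_width: 0.0334
t 21.75 tcp [ 457.2 -220.9  244.4] w 33.4 F [ 2.6  1.  -2.3] M [ 0.61 -1.    0.15]
 x [-0.  0. -1.] y [ 0.012 -1.    -0.   ] z [-1.    -0.012 -0.   ] yaw_y -89.3
Ftr [ 0.85  1.   -3.4 ] G [  5.1  -1.4 226.8]
```

```bash
python3 -m creep '{"jaw":[1,1,1,1,1,1,1,1,1,1],"translation":[[0.0005,-0.0003,-0.0004],[0.0005,0,-0.0003],[0.0005,0,-0.0004],[0.0005,0,-0.0003],[0.0005,0,-0.0003],[0,0,0],[0,0,0],[0,0,0],[0,0,0],[0,0,0]],"roll":[0,0,0,0,0,0,0,0,0,0]}'; python3 st.py;  python3 - <<'E'
from plant import *
from h import *
c=capture("side"); np.save(f'side12.npy',c,allow_pickle=True)
cv2.imwrite('pics/g12.png',cv2.resize(c['image'][100:180,220:310,::-1],None,fx=7,fy=7,interpolation=cv2.INTER_CUBIC))
E
```

```text
time_s: 22.75
tcp_pos: [0.4589, -0.2207, 0.2421]
eef_rot: [102.7, 90.0, -76.6]
contact_force: [-1.9, -0.7, 5.3]
gripper_width: 0.0337
t 22.75 tcp [ 458.9 -220.7  242.1] w 33.7 F [-1.9 -0.7  5.3] M [0.2  0.48 0.15]
 x [ 0. -0. -1.] y [ 0.012 -1.     0.   ] z [-1.    -0.012 -0.   ] yaw_y -89.3
Ftr [ 1.44 -0.64  5.4 ] G [  5.1  -1.2 224. ]
```

View pics/g12.png

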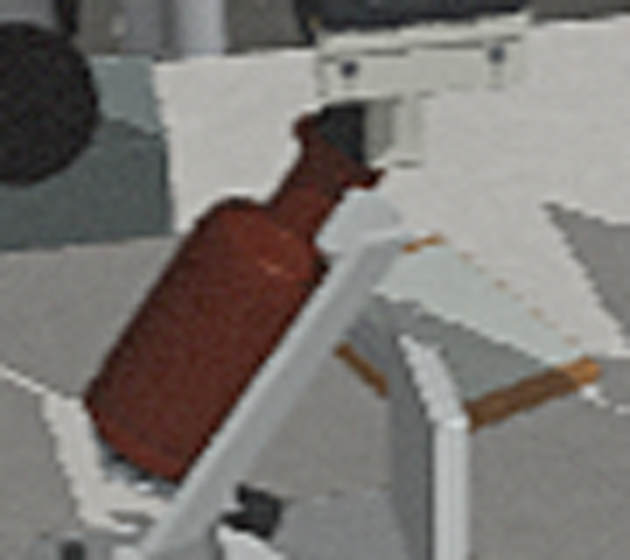

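```bash
python3 -m creep '{"jaw":[1,1,1,1,1,1,1,1,1,1],"translation":[[-0.0005,0,0.0003],[-0.0005,0,0.0004],[-0.0004,0,0.0003],[0,0,0],[0,0,0],[0,0,0],[0,0,0],[0,0,0],[0,0,0],[0,0,0]],"roll":[0,0,0,0,0,0,0,0,0,0]}'; python3 st.py
```

```text
time_s: 23.8
tcp_pos: [0.4579, -0.2205, 0.2433]
eef_rot: [-155.3, 90.0, 25.4]
contact_force: [3.6, -1.0, -1.8]
gripper_width: 0.0336
t 23.8 tcp [ 457.9 -220.5  243.3] w 33.6 F [ 3.6 -1.  -1.8] M [-0.14 -1.62  0.13]
 x [ 0.  0. -1.] y [ 0.012 -1.    -0.   ] z [-1.    -0.012 -0.   ] yaw_y -89.3
Ftr [ 1.91 -1.03 -3.48] G [  5.1  -1.  225.5]
```

```bash
python3 -m creep '{"jaw":[1,1,1,1,1,1,1,1,1,1],"translation":[[0.0003,0,-0.0002],[0.0003,0,-0.0002],[0,0,0],[0,0,0],[0,0,0],[0,0,0],[0,0,0],[0,0,0],[0,0,0],[0,0,0]],"roll":[0,0,0,0,0,0,0,0,0,0]}'; python3 st.py
```

```text
time_s: 24.8
tcp_pos: [0.4582, -0.2206, 0.2428]
eef_rot: [63.9, 90.0, -115.4]
contact_force: [0.1, -0.9, 4.2]
gripper_width: 0.0334
t 24.8 tcp [ 458.2 -220.6  242.8] w 33.4 F [ 0.1 -0.9  4.2] M [-0.04 -0.06  0.15]
 x [-0. -0. -1.] y [ 0.012 -1.     0.   ] z [-1.    -0.012  0.   ] yaw_y -89.3
Ftr [ 2.46 -0.88  3.38] G [  5.   -1.1 224.9]
```

```bash
python3 -m creep '{"jaw":[1,1,1,1,1,1,1,1,1,1],"translation":[[0,0,0],[0,0,0],[0,0,0],[0,0,0],[0,0,0],[0,0,0],[0,0,0],[0,0,0],[0,0,0],[0,0,0]],"roll":[0,0,0,0,0,0,0,0,0,0]}' 3; python3 st.py; python3 - <<'E'
from plant import *
from h import *
c=capture("side"); np.save(f'side13.npy',c,allow_pickle=True)
a=load('side12')['image'][100:180,220:310,::-1];b=c['image'][100:180,220:310,::-1]
cv2.imwrite('pics/g13.png',np.hstack([cv2.resize(i,None,fx=4.4,fy=4.4,interpolation=cv2.INTER_CUBIC) for i in(a,b)]))
E
```

```text
time_s: 25.8
tcp_pos: [0.4582, -0.2206, 0.2427]
eef_rot: [18.5, 90.0, -160.8]
contact_force: [0.1, -2.0, 1.4]
gripper_width: 0.034
t 25.8 tcp [ 458.2 -220.6  242.7] w 34.0 F [ 0.1 -2.   1.4] M [-1.    0.24  0.  ]
 x [-0. -0. -1.] y [ 0.012 -1.     0.   ] z [-1.    -0.012  0.   ] yaw_y -89.3
Ftr [ 0.87 -2.01  1.08] G [  4.9  -1.1 224.9]
```

View pics/g13.png

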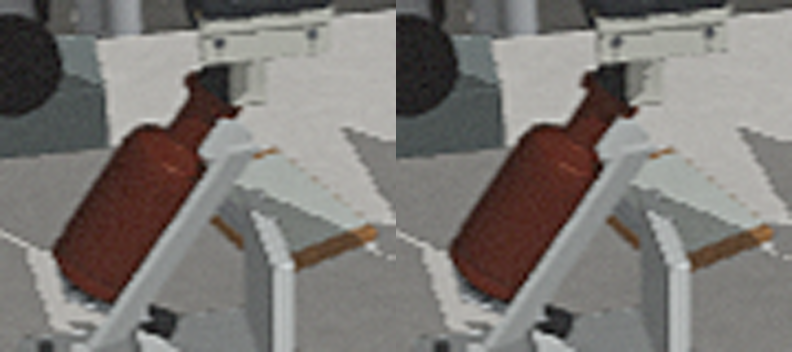

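```bash
python3 -m creep '{"jaw":[1,1,0.2,0.15,0.1,0.05,0,-0.1,-0.2,-0.3],"translation":[[0,0.0004,0],[0,0.0004,0],[0,0,0],[0,0,0],[0,0,0],[0,0,0],[0,0,0],[0,0,0],[0,0,0],[0,0,0]],"roll":[0,0,0,0,0,0,0,0,0,0]}' 3; python3 st.py; python3 - <<'E'
from plant import *
from h import *
c=capture("side"); np.save(f'side14.npy',c,allow_pickle=True)
a=load('side13')['image'][100:180,220:310,::-1];b=c['image'][100:180,220:310,::-1]
cv2.imwrite('pics/g14.png',np.hstack([cv2.resize(i,None,fx=4.4,fy=4.4,interpolation=cv2.INTER_CUBIC) for i in(a,b)]))
E
```

```text
time_s: 26.85
tcp_pos: [0.4583, -0.2214, 0.2428]
eef_rot: [-76.8, 90.0, 103.9]
contact_force: [0.3, -0.1, 0.5]
gripper_width: 0.0545
t 26.85 tcp [ 458.3 -221.4  242.8] w 54.5 F [ 0.3 -0.1  0.5] M [0.   0.01 0.01]
 x [-0.  0. -1.] y [ 0.012 -1.    -0.   ] z [-1.    -0.012  0.   ] yaw_y -89.3
Ftr [ 0.52 -0.06  0.27] G [  5.   -1.9 224.9]
```

View pics/g14.png

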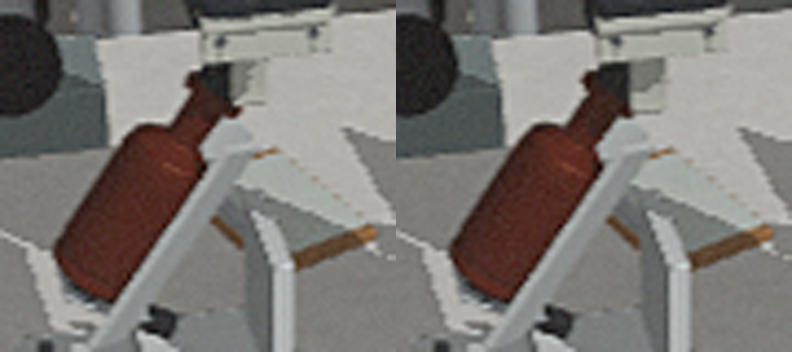

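Bottle stayed put, and contact force is zero. Open fully, then retreat straight up.

```bash
python3 -m creep '{"jaw":[-1,-1,-1,-1,-1,-1,-1,-1,-1,-1],"translation":[[0,0,0],[0,0,0],[0,0,0],[0,0,0],[0,0,0],[0,0,0],[-0.005,0,0],[-0.01,0,0],[-0.015,0,0],[-0.02,0,0]],"roll":[0,0,0,0,0,0,0,0,0,0]}'; python3 -m creep '{"jaw":[-1,-1,-1,-1,-1,-1,-1,-1,-1,-1],"translation":[[-0.02,0,0],[-0.02,0,0],[-0.015,0,0],[-0.01,0,0],[-0.005,0,0],[0,0,0],[0,0,0],[0,0,0],[0,0,0],[0,0,0]],"roll":[0,0,0,0,0,0,0,0,0,0]}'; python3 st.py; python3 - <<'E'
from plant import *
from h import *
c=capture("side"); np.save(f'side15.npy',c,allow_pickle=True)
cv2.imwrite('pics/side15.png',c['image'][:,:,::-1])
a=load('side14')['image'][90:180,220:310,::-1];b=c['image'][90:180,220:310,::-1]
cv2.imwrite('pics/g15.png',np.hstack([cv2.resize(i,None,fx=4.4,fy=4.4,interpolation=cv2.INTER_CUBIC) for i in(a,b)]))
E
```

```text
time_s: 27.9
tcp_pos: [0.458, -0.2213, 0.2936]
eef_rot: [-4.7, 90.0, 176.0]
contact_force: [0.4, 0.7, -0.2]
gripper_width: 0.0879
time_s: 28.9
tcp_pos: [0.4582, -0.2213, 0.3624]
eef_rot: [-8.1, 90.0, 172.6]
contact_force: [-0.2, -0.2, 1.3]
gripper_width: 0.0877
t 28.9 tcp [ 458.2 -221.3  362.4] w 87.7 F [-0.2 -0.2  1.3] M [-0.06 -0.05  0.07]
 x [-0.001  0.    -1.   ] y [ 0.012 -1.    -0.   ] z [-1.    -0.012  0.001] yaw_y -89.3
Ftr [ 0.57 -0.16  1.24] G [ 73.6  -1.8 322.9]
```

View pics/g15.png

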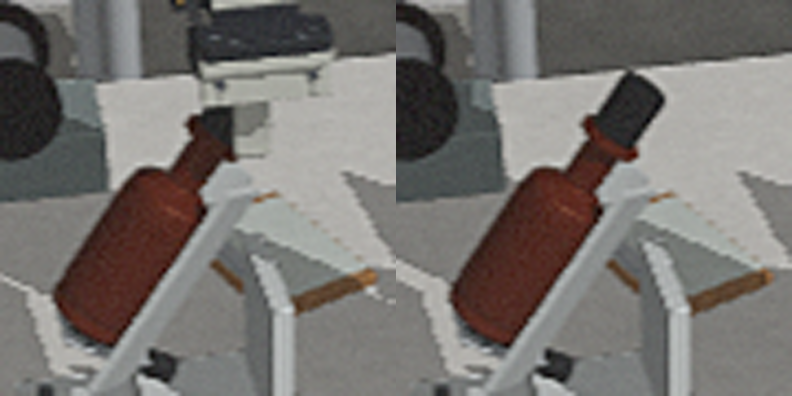

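View pics/side15.png

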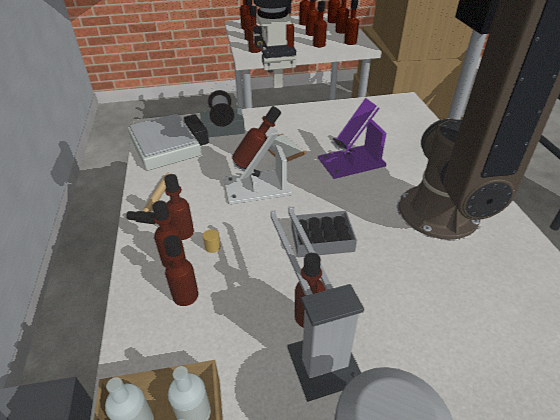

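The side picture shows the bottle lying in the V at about pixel (255,140), stopper up with its base on the pad. The rear and standing bottles haven't moved, and the gripper is clear above.

```bash
python3 -c "
from plant import *
print(close_job())"
```

```text
the job is handed in; nothing more can be done
None
```

I moved the front bottle from the neck rail into the V rest. It lies stopper up with its base on the ledge pad, and I handed the job in at about 29 s.

**What I did**
- **Off the rail:** I gripped the stopper, lifted the bottle 16 mm and drew it out level, to about 80 mm beyond the rail mouth.
- **Into the V:** The tool cannot tilt, so I let the bottle pivot in the grip against the V plates until it lay flat, then slid it down the line in small steps.
- **On the ledge:** I felt the ledge when the force along the line jumped from about -3.4 to +5.4 N. That last step overshot: the pad probably took about 9 N at its peak, so I backed off until I estimated it carried about 4 N.
- **Letting go:** I eased the grip to 3 N, opened the fingers and went straight up.

**Last checks**
- The pictures before and after release show no visible movement of the bottle.
- The force on the tool was near zero after release (1.3 N at most, about the sensor noise).
- The rear bottle and the three standing bottles are where they were in the side picture.

**What disagreed:** By touch, the bottle's axis lay about 5 mm further out of the V than my camera estimate, so I placed it by force. The force readings were noisy by about 0.5 N and changed with the friction on the plates, so the final pad load is an estimate.

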